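# File a box of cover glasses and set the tray's follower

### The arm

A 6-joint arm with a two-finger parallel gripper is mounted at the origin on a cart in front of the work surface, level with it; the furniture and walls round the work are solid. World frame = base frame: x ahead of the robot, y to its left, z up, the work surface at z = 0. Lengths are in m, angles in rad, forces in N, time in s.
With the tool pointing down it reaches from about 0.275 to 0.825 m from the base axis. Payload 4.9 kg.
Tool frame: the origin (TCP) lies between the finger pads; the fingertips stand 8 mm ahead of it and the grasp point (between the pads) lies 11 mm behind it; z points along the fingers, y is the line along which they close (so a half turn about z gives the same grasp; the last joint's range is limited). The gripper opens to 85 mm and grips with 20 to 120 N. Pads are 22 mm wide; open, the fingers measure 114 mm over their backs; the gripper's body (76 mm by 85 mm) begins 54 mm behind the grasp point. The pads swing forward as they close: fully open they stand 13 mm farther back than shut.
Start: joints at [-1.332, 0.326, -0.193, 1.052, 0, 1.437], TCP at [0.2, -0.512, 0.239] pointing down, gripper open.
Joint ranges: [-2.65, 2.65], [-0.97, 1.79], [-1.3, 1.35], [-1.93, 2.1], [-1.47, 1.37], [-3.14, 3.14]. Speed limits (rad/s): [2.57, 2.57, 3.14, 3.14, 3.14, 3.14].

### API

Orientations are given as a unit quaternion [x, y, z, w].
In Python, from cell import sense, grab_frame, camera_params, close_job gives the robot as it stands.
- The arm moves only by the tool play_rows, never from a script. Its argument "series" is a list of rows, each a list of 7 numbers: the shift along the tool's x, y, z in mm, then the turn, a rotation vector about the tool's x, y, z in degrees, then the opening, from 0 (shut) to 1 (fully open). A call has 1 to 20 rows; each row is the pose to reach, as a shift and turn from the pose commanded when the call began, along the tool's axes at that moment; what a row does not reach only later rows make up. A row lasts 1/8 s, in which the tool goes at most 62.5 mm and 10.7 degrees, less where a joint would pass 70% of its speed; a pose out of reach is approached as far as the arm can. A call with a gripper value outside its range is refused whole. The fingers move at their own pace and stop on an object; "newtons" is the grip in N (left out, the last holds). Time passes only in rows, so rows that repeat a pose let the fingers close. It gives the time, the measured TCP pose, the force, the opening and the grip force at its end, in the units of the state.
- sense(): the state, without advancing time (a new reading comes with each control period).
- grab_frame(name): name is "scene" or "top" or "wrist"; returns the picture (384x512x3 uint8, red, green, blue); there is no depth.
- camera_params(name): a dict with "fov_y" (degrees; the focal length in pixels is half the picture's height over the tangent of half this angle, whatever the lens; pixels are square), "cx", "cy" (the principal point, pixels), "D" ([k1, k2, p1, p2, k3] as OpenCV has them; the pictures are not rectified), "world_from_camera" (4x4, takes a point from camera to world coordinates); the wrist camera has in their place "mount" (4x4, takes a point from camera to tool coordinates, whose origin is the TCP and whose axes are the flange's). Camera axes: x right, y down, z forward; pixel columns grow to the right and rows downward; lengths in m; the calibration is good to about 2 mm. A picture is of the moment at which its call begins: read the wrist's pose just before it. camera_params takes no time and is no camera call.
- close_job(): hands the job in; it is judged then, once.
The state is a dict: "time": time; "qpos": joint angles; "dq": joint speeds; "joint_efforts": joint torques, N m; "position": TCP position; "eef_rot": TCP orientation; "ft_force": force on the tool from outside, world axes, zero at the start; "torque": the same for the moment, N m; "grip_width": finger opening in m; "finger_force": force on a finger pad.
Only numpy, scipy, OpenCV 4.12 (cv2) and the standard library are available. Lean on these libraries where they do the work, as an engineer would, in place of code of your own. Each camera call takes 0.05 s, during which the arm holds its last target. There are 200 camera calls.

### The job

File the box of cover glasses that stands on the desk into the gap between the other boxes and the follower of the grey archive tray, on its long edge like the others. Then lift the follower's plunger knob and slide the follower up slowly until you feel the whole row go tight against the heel plate, no harder than that because the boxes hold thin glass; back it off to the first notch that leaves the row at least 2 mm free, and let the plunger drop fully home there. Leave the other things on the desk where they are.

Things in the scene. Friction and masses are not known exactly. Their poses are not given: they have to be found in the camera images.
- tray: Grey sheet-metal archive tray fixed to the desk, 76 x 256 mm outside, inside 70 mm wide (its x) and 250 mm long (its y). Origin: under its centre at desk height; x across, y along the tray towards the row's end, z up. Floor 10 mm above the desk, long walls 28 mm, end walls 33 mm. Three boxes stand in it on edge with gaps, in front of a steel heel plate at the +y end.
- tray_end (a point): Inner face of the tray's +y end wall, at floor height; axes as the tray's. The heel plate, thin upright steel, 66 mm wide, 32 mm high, closes the row: its face to the row is clipped in somewhere from 8 to 28 mm short of this wall. Its exact place is not reported; it does not move.
- follower: Aluminium carriage 66 mm wide, 26 mm long, sliding along the tray towards the row (+y); its felt-faced plate pushes the row. Origin: on the tray floor under it, 13 mm behind the felt face; axes as the tray's. Travel: tray y from -109 to +41 mm. A rack in the floor groove has a notch every 10 mm: at origin y = -109, -99, -89, ... +41 mm. About 1 N of friction; stays where left.
- follower_face (a point): Middle of the follower's felt face, 27 mm above the desk; axes as the tray's. A loose row slides along with 1 to 2 N on this face; once it goes solid against the heel plate the push rises steeply within a millimetre. 3 to 10 N on the face is tight; over 20 N breaks the glass.
- plunger (a joint): Follower's index plunger, vertical slide in m: 0 home in a notch, 0.0055 when its round tip rests on a rung between notches, 0.009 pulled up to its stop. A spring pushes it down with 4 N (home) to 6 N. Held above 0.006 the follower slides freely; let go within about 2 mm of a notch it drops in by itself; home, it locks the follower with about 1.5 mm of play.
- knob_mid (a point): Middle of the plunger's black fluted knob, 18 mm diameter, 22 mm high, 61 mm above the desk with the plunger home; it rises with the plunger. Below it the follower's housing reaches 42 mm and its plate 44 mm above the desk.
- box_a_mid (a point): Filed box nearest the heel plate (+y end of the row): plastic box of thin cover glasses on its long edge: 18 mm thick, 64 mm long, 34 mm high, about 30 g. The point is its middle, 17 mm above its underside; z axis horizontal across the 18 mm, y axis along the 64 mm, x axis up.
- box_b_mid (a point): Filed box, second in the row: plastic box of thin cover glasses on its long edge: 18 mm thick, 64 mm long, 34 mm high, about 30 g. The point is its middle, 17 mm above its underside; z axis horizontal across the 18 mm, y axis along the 64 mm, x axis up.
- box_c_mid (a point): Filed box, third in the row, nearest the follower: plastic box of thin cover glasses on its long edge: 18 mm thick, 64 mm long, 34 mm high, about 30 g. The point is its middle, 17 mm above its underside; z axis horizontal across the 18 mm, y axis along the 64 mm, x axis up.
- box_d_mid (a point): The box to file; it stands alone on the desk left of the tray: plastic box of thin cover glasses on its long edge: 18 mm thick, 64 mm long, 34 mm high, about 30 g. The point is its middle, 17 mm above its underside; z axis horizontal across the 18 mm, y axis along the 64 mm, x axis up.
- box_a: the same box as point box_a_mid; origin in the middle of one 34 x 64 mm face, 9 mm off that point.
- box_b: the same box as point box_b_mid; origin in the middle of one 34 x 64 mm face, 9 mm off that point.
- box_c: the same box as point box_c_mid; origin in the middle of one 34 x 64 mm face, 9 mm off that point.
- box_d: the same box as point box_d_mid; origin in the middle of one 34 x 64 mm face, 9 mm off that point.
- tape_roll: bystander: roll of blue tape lying flat, 60 mm, 19 mm high; origin under its centre
- mouse: bystander: black computer mouse 104 x 60 x 36 mm; origin under its centre
- petri_dish: bystander: covered dish, 62 mm, 15 mm high; origin under its centre
- blower: bystander: red rubber dust blower, 51 mm bulb, 96 mm high; origin under its centre
- marker_blue: bystander: marker pen lying flat, 12 x 140 mm; origin under its middle
- usb_stick: bystander: black memory stick, 18 x 52 mm, 8 mm high; origin under its centre

How it is judged:
By the outcome, as a careful person would: the job done as asked, in the order asked, and still so for the second after the job is handed in, with the robot touching nothing.
It also fails if it takes over 64 s, if anything falls off the work surface, if the arm or the gripper's body presses on something with over 40 N, if the wrist force passes 120 N, or if a joint passes its speed limit or range.

## Working session

There is one attempt and no reset: what is moved stays moved. The work goes in short steps, Python scripts to look and compute and a tool call to move; the robot and the scene stay as the last step left them, time stands still between calls to the robot, and variables do not carry over. Pictures are saved under pics/ and viewed, at most 10 in all, crops included, and the job is handed in when it is done.

Besides the shell and the picture viewer there is one more tool, called after "Emit:" by a JSON object that holds its "method" and its "body". play_rows: Moves the arm, as the interface text tells. Its arguments: {"type":"object","properties":{"series":{"type":"array","items":{"type":"array","items":{"type":"number"}}},"newtons":{"type":"number"}},"required":["series"]}

```bash
mkdir -p pics; ls; cat > h.py <<'E'
import numpy as np, cv2, json
from scipy.spatial.transform import Rotation as R
from cell import sense, grab_frame, camera_params, close_job
def K(p):
    f=192/np.tan(np.radians(p["fov_y"])/2); return np.array([[f,0,p["cx"]],[0,f,p["cy"]],[0,0,1.]])
def T(name,s=None):
    p=camera_params(name)
    if name!="wrist": return p,np.array(p["world_from_camera"])
    s=s or sense(); M=np.eye(4); M[:3,:3]=R.from_quat(s["eef_rot"]).as_matrix(); M[:3,3]=s["position"]
    return p,M@np.array(p["mount"])
def ray(name,uv,z,s=None):
    "pixels -> world points on plane z"
    p,M=T(name,s); n=cv2.undistortPoints(np.array(uv,float).reshape(-1,1,2),K(p),np.array(p["D"],float)).reshape(-1,2)
    d=np.c_[n,np.ones(len(n))]@M[:3,:3].T; o=M[:3,3]
    return o+d*((z-o[2])/d[:,2])[:,None]
def proj(name,P,s=None):
    p,M=T(name,s); W=np.linalg.inv(M)
    return cv2.projectPoints(np.array(P,float).reshape(-1,1,3),cv2.Rodrigues(W[:3,:3])[0],W[:3,3],K(p),np.array(p["D"],float))[0].reshape(-1,2)
def tool(dw,s=None):
    "world shift (m) -> tool shift mm"
    s=s or sense(); return (R.from_quat(s["eef_rot"]).inv().apply(dw)*1000).round(1)
E
python3 - <<'E'
from h import *
s=sense();print(s)
for n in("top","scene"):
    im=grab_frame(n);cv2.imwrite(f"pics/{n}0.png",im[:,:,::-1]);p,M=T(n);print(n,p["fov_y"],p["D"],M.round(3).tolist())
print(camera_params("wrist"))
a=[cv2.imread(f"pics/{n}0.png") for n in("top","scene")]
cv2.imwrite("pics/t0.png",cv2.resize(a[0],(800,600)))
E
```

```text
pics
{'time': 0.0, 'qpos': array([-1.33223242e+00,  3.26965229e-01, -1.93592778e-01,  1.05200625e+00,
       -8.20232185e-06,  1.43659834e+00]), 'dq': array([ 0.00129563,  0.00032929,  0.00070067,  0.001065  , -0.00025649,
        0.00133878]), 'joint_efforts': array([ 1.06681033e-03, -4.43396437e+01,  2.62441564e+01,  1.54597376e-02,
       -1.63152872e-04, -1.57029120e-06]), 'position': array([ 0.2001758 , -0.51165934,  0.23848683]), 'eef_rot': array([ 9.82680908e-01,  1.85303675e-01, -5.02026815e-05, -8.82550217e-04]), 'ft_force': array([-0.75691147, -0.06343286,  0.32316212]), 'torque': array([-0.01310008, -0.00552412,  0.01509522]), 'finger_force': 0.0, 'grip_width': 0.08539550326560823}
top 52.565649463265395 [0.04645934 0.         0.         0.         0.        ] [[-0.004, -0.994, 0.111, 0.472], [-1.0, 0.006, 0.022, 0.2], [-0.022, -0.11, -0.994, 0.91], [0.0, 0.0, 0.0, 1.0]]
scene 44.870092203897066 [-0.09238288  0.          0.          0.          0.        ] [[-0.534, -0.44, 0.722, -0.089], [-0.845, 0.253, -0.471, 0.622], [0.024, -0.862, -0.507, 0.513], [0.0, 0.0, 0.0, 1.0]]
{'fov_y': 61.895772997509674, 'cx': 249.83622072586383, 'cy': 196.5278988082255, 'D': array([-0.01144708,  0.        ,  0.        ,  0.        ,  0.        ]), 'mount': array([[ 6.63757191e-04, -9.44700906e-01, -3.27932550e-01,
         8.39560067e-02],
       [ 9.99998984e-01,  2.13269248e-04,  1.40968277e-03,
        -2.42661050e-04],
       [-1.26179066e-03, -3.27933153e-01,  9.44700087e-01,
        -1.34142796e-01],
       [ 0.00000000e+00,  0.00000000e+00,  0.00000000e+00,
         1.00000000e+00]])}
```

View pics/t0.png

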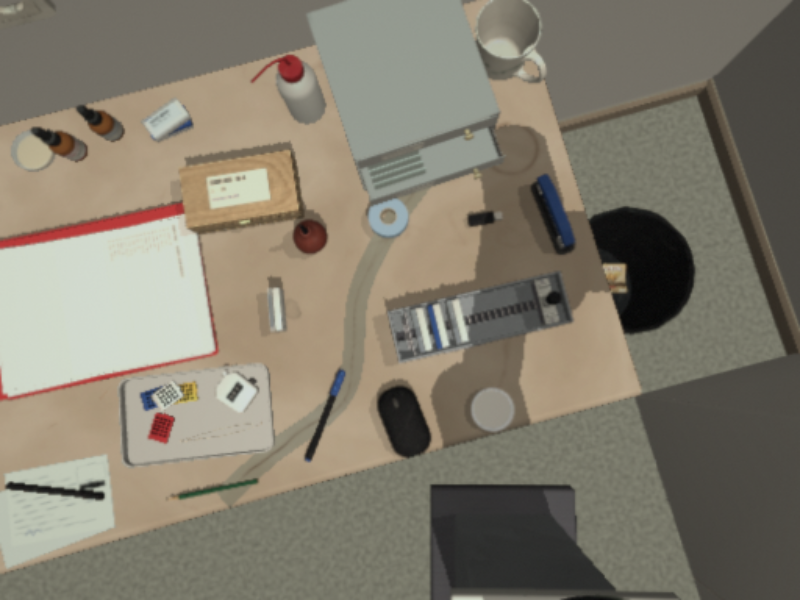

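The top view shows the tray from (394,335) at its +y end to (566,297), with the follower knob at (553,297). Box d is at (276,308), the mouse at (404,420), the dish at (492,410) and the tape at (388,217).

```bash
python3 - <<'E'
from h import *
q=lambda l,z:print(ray("top",np.array(l)*.64,z).round(4).tolist())
q([[388,310],[400,360],[572,320],[560,273]],.033)
q([[553,297]],.072)
q([[270,290],[281,289],[285,329],[274,331]],.034)
q([[423,328],[438,325],[458,320]],.044)
q([[404,420],[492,410],[388,217],[481,218]],.02)
print(R.from_quat(sense()["eef_rot"]).as_matrix().round(3))
E
```

```text
[[0.5504, 0.2457, 0.033], [0.4782, 0.2284, 0.033], [0.5346, -0.0184, 0.033], [0.6028, -0.0036, 0.033]]
[[0.5637, 0.0161, 0.072]]
[[0.5806, 0.4177, 0.034], [0.582, 0.4017, 0.034], [0.5236, 0.3948, 0.034], [0.5208, 0.4106, 0.034]]
[[0.5234, 0.1952, 0.044], [0.5276, 0.1737, 0.044], [0.5346, 0.1452, 0.044]]
[[0.3925, 0.2233, 0.02], [0.4065, 0.0968, 0.02], [0.6913, 0.2463, 0.02], [0.6884, 0.1075, 0.02]]
[[ 0.931  0.364 -0.   ]
 [ 0.364 -0.931  0.001]
 [ 0.    -0.002 -1.   ]]
```

Emit:
{"method": "play_rows", "body": {"series": [[575,-454,-20,0,0,9,1],[575,-454,-20,0,0,9,1],[575,-454,-20,0,0,9,1],[575,-454,-20,0,0,9,1],[575,-454,-20,0,0,9,1],[575,-454,-20,0,0,9,1],[575,-454,-20,0,0,9,1],[575,-454,-20,0,0,9,1],[575,-454,-20,0,0,9,1],[575,-454,-20,0,0,9,1],[575,-454,-20,0,0,9,1],[575,-454,-20,0,0,9,1],[575,-454,-20,0,0,9,1],[575,-454,-20,0,0,9,1],[575,-454,-20,0,0,9,1],[575,-454,-20,0,0,9,1]]}}

```text
time: 2.1
position: [0.5702, 0.1189, 0.2595]
eef_rot: [0.994, 0.107, 0.0, 0.0]
ft_force: [-0.7, 0.0, -0.3]
grip_width: 0.0859
finger_force: 0.0
```

```bash
python3 - <<'E'
from h import *
import pickle
s=sense();im=grab_frame("wrist");pickle.dump((s,im),open("w1.pkl","wb"))
print(s["time"],s["position"],R.from_quat(s["eef_rot"]).as_matrix().round(3),s["ft_force"])
cv2.imwrite("pics/w1.png",cv2.resize(im[:,:,::-1],(800,600)))
E
```

```text
2.1 [0.57019838 0.11890729 0.25952015] [[ 0.977  0.212  0.   ]
 [ 0.212 -0.977 -0.   ]
 [ 0.     0.    -1.   ]] [-0.70596837  0.04899236 -0.25967177]
```

View pics/w1.png

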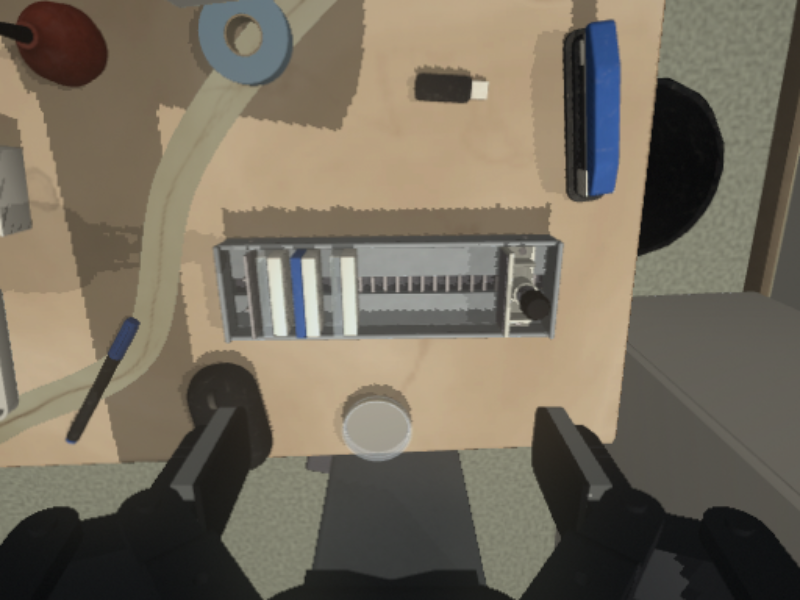

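The wrist view shows the tray rim corners at about (217,241), (561,240), (556,338) and (227,341). Three boxes sit at columns 260–358, the felt plate is at about 507 and the knob at (536,303). I'll zoom in on this frame.

```bash
python3 - <<'E'
import pickle,cv2
s,im=pickle.load(open("w1.pkl","rb"))
c=im[148:224,134:366,::-1]
cv2.imwrite("pics/w1c.png",cv2.resize(c,(800,262),interpolation=cv2.INTER_CUBIC)); print(800/232)
E
```

```text
3.4482758620689653
```

View pics/w1c.png

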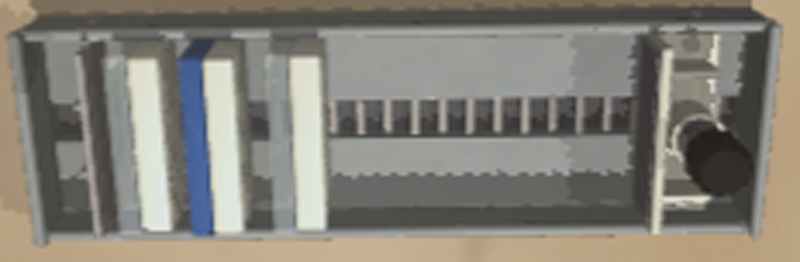

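Emit:
{"method": "play_rows", "body": {"series": [[50,-275,60,0,0,6,1],[50,-275,60,0,0,6,1],[50,-275,60,0,0,6,1],[50,-275,60,0,0,6,1],[50,-275,60,0,0,6,1],[50,-275,60,0,0,6,1],[50,-275,60,0,0,6,1]]}}

```text
time: 3.02
position: [0.5945, 0.2204, 0.2043]
eef_rot: [0.994, 0.108, -0.004, -0.024]
ft_force: [-0.3, 0.7, 1.1]
grip_width: 0.0857
finger_force: 0.0
```

```bash
python3 - <<'E'
from h import *
import pickle
s=sense();im=grab_frame("wrist");pickle.dump((s,im),open("w2.pkl","wb"))
print(s["time"],s["position"],R.from_quat(s["eef_rot"]).as_matrix().round(3),s["ft_force"])
cv2.imwrite("pics/w2.png",cv2.resize(im[:,:,::-1],(800,600)))
E
```

```text
3.025 [0.5944505  0.22038176 0.20428452] [[ 0.977  0.215 -0.013]
 [ 0.215 -0.975  0.047]
 [-0.003 -0.048 -0.999]] [-0.33020381  0.67869784  1.12882845]
```

View pics/w2.png

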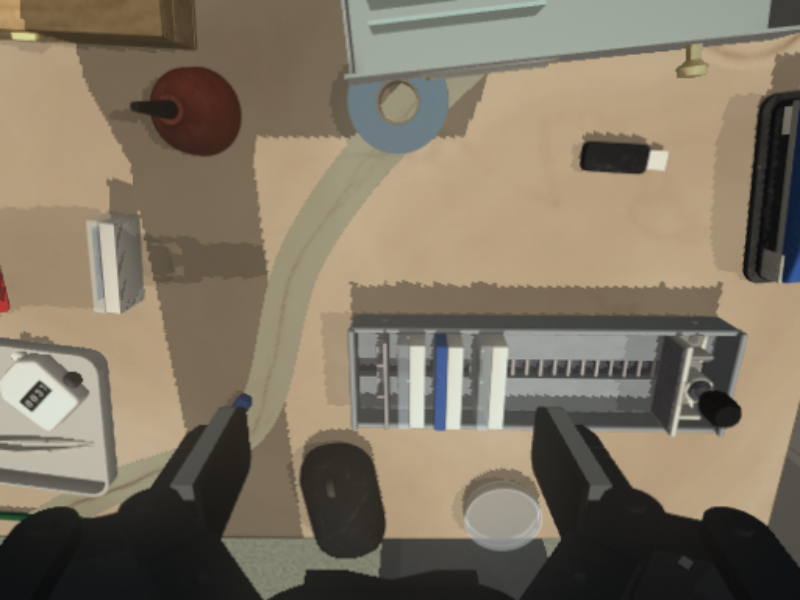

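The second view shows box d at (114,262) on a tilted tool. The arm had not finished its move, so I'll check the joints.

```bash
python3 - <<'E'
from h import *
s=sense();print(s["qpos"].round(3),s["dq"].round(3),s["position"])
E
```

```text
[ 0.216  0.504 -0.011  1.058  0.048  3.141] [-0.004 -0.01  -0.009  0.007 -0.001  0.   ] [0.59450535 0.22057012 0.20401326]
```

Emit:
{"method": "play_rows", "body": {"series": [[0,0,0,0,0,0,1],[0,0,0,0,0,0,1]]}}

```text
time: 3.32
position: [0.5942, 0.2204, 0.2047]
eef_rot: [0.994, 0.108, -0.004, -0.024]
ft_force: [-0.8, 1.0, -0.6]
grip_width: 0.0855
finger_force: 0.0
```

```bash
python3 - <<'E'
from h import *
s=sense();print(s["qpos"].round(3),s["dq"].round(3),s["position"])
E
```

```text
[ 0.216  0.503 -0.012  1.058  0.048  3.141] [ 0.    -0.001 -0.001 -0.001  0.002 -0.   ] [0.59421593 0.2203703  0.20473343]
```

```bash
python3 - <<'E'
from h import *
import pickle
s,_=pickle.load(open("w1.pkl","rb"))
k=3.4483
f=lambda l,z:ray("wrist",np.array(l)/k+[134,148],z,s)
C=f([[12,36],[40,241],[757,237],[776,24]],.033)
print("tray corners",C.round(4).tolist())
print("edges",np.linalg.norm(np.roll(C,-1,0)-C,axis=1).round(4))
c=C.mean(0); d=(C[0]+C[1]-C[2]-C[3]); yaw=np.degrees(np.arctan2(d[1],d[0]))-90
print("centre",c.round(4),"yaw",yaw)
yy=np.array([-np.sin(np.radians(yaw)),np.cos(np.radians(yaw)),0]);xx=np.array([yy[1],-yy[0],0])
t=lambda P:np.c_[(P-c)@xx,(P-c)@yy].round(4).tolist()
print("heel",t(f([[80,50],[96,232]],.042)))
print("boxA L",t(f([[106,55],[120,232]],.044)),"A R",t(f([[155,55],[172,232]],.044)))
print("boxB L",t(f([[180,55],[195,232]],.044)),"R",t(f([[232,55],[240,232]],.044)))
print("boxC L",t(f([[270,55],[278,228]],.044)),"R",t(f([[318,55],[324,228]],.044)))
print("felt",t(f([[654,38],[652,230]],.044)))
print("knob top",t(f([[724,164]],.072)), f([[724,164]],.072).round(4))
s,_=pickle.load(open("w2.pkl","rb"))
print("box d",ray("wrist",np.array([[89,222],[115,220],[120,312],[96,310]])*.64,.034,s).round(4).tolist())
E
```

```text
tray corners [[0.5478, 0.2454, 0.033], [0.476, 0.2283, 0.033], [0.5315, -0.0195, 0.033], [0.6057, -0.0015, 0.033]]
edges [0.0738 0.2539 0.0764 0.2536]
centre [0.5402 0.1132 0.033 ] yaw 12.908518038463157
heel [[0.034, 0.1024], [-0.03, 0.1036]]
boxA L [[0.0327, 0.0936], [-0.0293, 0.0948]] A R [[0.0325, 0.0777], [-0.0295, 0.077]]
boxB L [[0.0324, 0.0696], [-0.0295, 0.0691]] R [[0.0322, 0.0527], [-0.0297, 0.0537]]
boxC L [[0.0321, 0.0404], [-0.0284, 0.0406]] R [[0.0319, 0.0249], [-0.0285, 0.0249]]
felt [[0.0363, -0.0836], [-0.0305, -0.0873]]
knob top [[0.0028, -0.1013]] [[0.5656 0.0151 0.072 ]]
box d [[0.5824, 0.4201, 0.034], [0.5874, 0.4037, 0.034], [0.5258, 0.3982, 0.034], [0.5234, 0.4144, 0.034]]
```

Emit:
{"method": "play_rows", "body": {"series": [[0,0,0,0,0,-90,1],[0,0,0,0,0,-90,1],[0,0,0,0,0,-90,1],[0,0,0,0,0,-90,1],[0,0,0,0,0,-90,1],[0,0,0,0,0,-90,1],[0,0,0,0,0,-90,1],[0,0,0,0,0,-90,1],[0,0,0,0,0,-90,1]]}}

```text
time: 4.45
position: [0.5942, 0.2204, 0.2048]
eef_rot: [0.625, 0.78, 0.014, -0.019]
ft_force: [0.1, 1.2, -0.9]
grip_width: 0.0856
finger_force: 0.0
```

```bash
cat >> h.py <<'E'
def goal(p,yaw):
    "tool-down goal -> row shift mm and turn deg"
    s=sense(); A=R.from_quat(s["eef_rot"]); a=np.radians(yaw); c,n=np.cos(a),np.sin(a)
    G=R.from_matrix([[c,n,0],[n,-c,0],[0,0,-1]])
    print("shift",tool(np.array(p)-s["position"],s),"turn",np.degrees((A.inv()*G).as_rotvec()).round(1),"q",s["qpos"].round(2),"t",s["time"])
E
python3 - <<'E'
from h import *
goal([.50,.40,.20],186.5)
E
```

```text
shift [195.3 -52.7  14.3] turn [  1.9  -2.3 -83.9] q [ 0.22  0.5  -0.01  1.06  0.05  1.57] t 4.45
```

Emit:
{"method": "play_rows", "body": {"series": [[196,-33,34,1.9,-2.3,-84,1],[196,-33,34,1.9,-2.3,-84,1],[196,-33,34,1.9,-2.3,-84,1],[196,-33,34,1.9,-2.3,-84,1],[196,-33,34,1.9,-2.3,-84,1],[196,-33,34,1.9,-2.3,-84,1],[196,-33,34,1.9,-2.3,-84,1],[196,-33,34,1.9,-2.3,-84,1],[196,-33,34,1.9,-2.3,-84,1]]}}

```text
time: 5.58
position: [0.5193, 0.4062, 0.1803]
eef_rot: [-0.055, 0.998, 0.0, -0.0]
ft_force: [-0.8, 0.4, 0.1]
grip_width: 0.0856
finger_force: 0.0
```

```bash
python3 - <<'E'
from h import *
import pickle
s=sense();im=grab_frame("wrist");pickle.dump((s,im),open("w3.pkl","wb"))
print(s["time"],s["position"],s["qpos"].round(2),R.from_quat(s["eef_rot"]).as_matrix().round(3))
cv2.imwrite("pics/w3.png",cv2.resize(im[:,:,::-1],(800,600)))
E
```

```text
5.575 [0.51931688 0.40619732 0.18032965] [0.55 0.57 0.04 1.04 0.   0.44] [[-0.994 -0.111 -0.   ]
 [-0.111  0.994  0.001]
 [ 0.     0.001 -1.   ]]
```

View pics/w3.png

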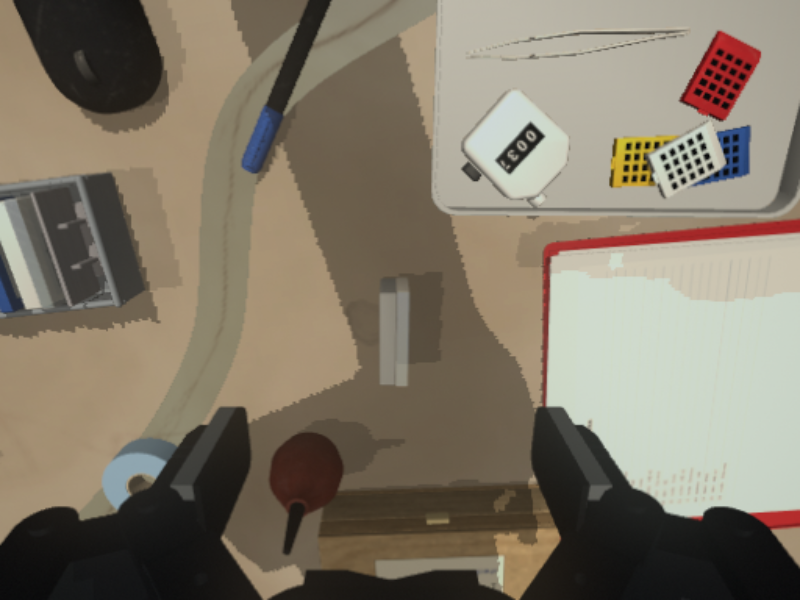

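Box d's top face has corners at about (381,278), (409,277), (408,386) and (380,385), and nothing near it obstructs the fingers.

```bash
python3 - <<'E'
from h import *
import pickle
s,_=pickle.load(open("w3.pkl","rb"))
P=ray("wrist",np.array([[381,278],[409,277],[408,386],[380,385]])*.64,.034,s);print(P.round(4).tolist())
c=P.mean(0);print(c);d=P[2]+P[3]-P[0]-P[1];yaw=np.degrees(np.arctan2(d[1],d[0]));print(yaw)
print("blower",ray("wrist",np.array([[306,475]])*.64,.03,s))
goal([c[0],c[1],.09],yaw+180)
goal([c[0],c[1],.013],yaw+180)
E
```

```text
[[0.5141, 0.4, 0.034], [0.5117, 0.4162, 0.034], [0.5823, 0.4243, 0.034], [0.5835, 0.4068, 0.034]]
[0.54791477 0.41182165 0.034     ]
6.067767585191231
blower [[0.6598839  0.36386769 0.03      ]]
shift [-29.    2.4  90.3] turn [ 0.1 -0.   0.2] q [0.55 0.57 0.04 1.04 0.   0.44] t 5.625
shift [-29.    2.3 167.3] turn [ 0.1 -0.   0.2] q [0.55 0.57 0.04 1.04 0.   0.44] t 5.625
```

Emit:
{"method": "play_rows", "body": {"newtons": 20, "series": [[-33,2,60,0,0,0,0.7],[-33,2,100,0,0,0,0.7],[-33,2,135,0,0,0,0.7],[-33,2,155,0,0,0,0.7],[-33,2,164,0,0,0,0.7],[-33,2,164,0,0,0,0.7],[-33,2,164,0,0,0,0.2],[-33,2,164,0,0,0,0.1],[-33,2,164,0,0,0,0.1],[-33,2,164,0,0,0,0.1],[-33,2,164,0,0,0,0.1],[-33,2,164,0,0,0,0.1],[-33,2,164,0,0,0,0.1]]}}

```text
time: 7.25
position: [0.5525, 0.4125, 0.0173]
eef_rot: [-0.056, 0.998, 0.001, 0.001]
ft_force: [-0.9, -0.6, 5.4]
grip_width: 0.0176
finger_force: 23.4
```

```bash
python3 - <<'E'
from h import *
goal([.5435,.0986,.085],192.7)
E
```

```text
shift [  44.2 -310.8  -68.3] turn [ 0.1  0.1 -6.2] q [ 0.53  0.77 -0.03  0.76  0.    0.42] t 7.25
```

Emit:
{"method": "play_rows", "body": {"series": [[0,0,-40,0,0,0,0.1],[0,0,-85,0,0,0,0.1],[10,-55,-90,0,0,-1,0.1],[18,-115,-90,0,0,-2.4,0.1],[26,-175,-90,0,0,-3.8,0.1],[34,-235,-90,0,0,-5,0.1],[41,-290,-80,0,0,-6,0.1],[44,-311,-68,0,0,-6.2,0.1],[44,-311,-68,0,0,-6.2,0.1],[44,-311,-68,0,0,-6.2,0.1]]}}

```text
time: 8.5
position: [0.5433, 0.0986, 0.084]
eef_rot: [-0.11, 0.994, 0.001, -0.0]
ft_force: [0.1, 0.4, 0.0]
grip_width: 0.0176
finger_force: 22.6
```

```bash
python3 - <<'E'
from h import *
import pickle
s=sense();im=grab_frame("wrist");pickle.dump((s,im),open("w4.pkl","wb"))
print(s["time"],s["position"],s["grip_width"],s["qpos"].round(2),R.from_quat(s["eef_rot"]).as_matrix().round(3))
cv2.imwrite("pics/w4.png",cv2.resize(im[:,:,::-1],(800,600)))
E
```

```text
8.5 [0.5432992  0.09857716 0.08404492] 0.01756480424293564 [ 0.05  0.48 -0.39  0.7   0.   -0.18] [[-0.976 -0.22  -0.   ]
 [-0.22   0.976  0.001]
 [ 0.     0.001 -1.   ]]
```

View pics/w4.png

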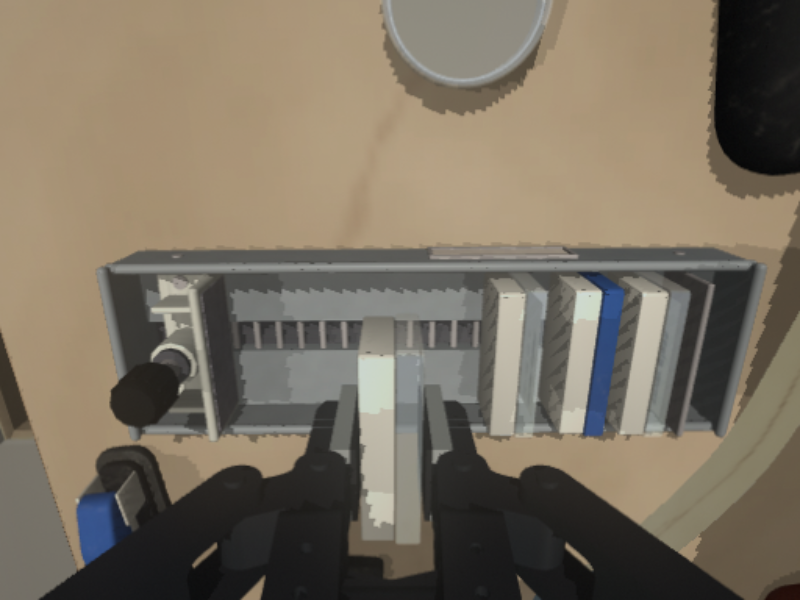

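The held box's top runs from row 353 to row 541 at columns 358–422. The near wall's rim is at rows 262–270 and the far wall's at rows 427–435. I'll compute the offset.

```bash
python3 - <<'E'
from h import *
import pickle
s,im=pickle.load(open("w4.pkl","rb"))
f=lambda l,z:ray("wrist",np.array(l)*.64,z,s)
# rim lines long walls: outer/inner
N=f([[150,262],[700,262],[150,270],[700,268]],.028);F=f([[240,436],[640,434],[240,428],[640,428]],.028)
B=f([[376,353],[411,353],[378,540],[407,542]],s["position"][2]-.0173+.034)
Rm=R.from_quat(s["eef_rot"]).as_matrix()
loc=lambda P:((P-s["position"])@Rm*1000)[:,:2].round(1).tolist()
print("near",loc(N));print("far",loc(F));print("box",loc(B))
print("felt/boxC",loc(f([[204,280],[212,436]],.044)),loc(f([[487,282],[491,434]],.044)))
print("knob",loc(f([[145,394]],.072)),f([[145,394]],.072))
g=im.astype(int).sum(2)
print("col260",g[160:180,260//1].tolist(),g[268:284,260].tolist())
print("box col",g[215:235,240].tolist(),g[335:352,242].tolist())
E
```

```text
near [[38.0, -94.2], [38.2, 121.3], [34.8, -94.7], [35.8, 121.8]]
far [[-41.1, -66.7], [-40.1, 110.7], [-37.0, -66.3], [-37.0, 110.2]]
box [[32.3, -3.7], [32.3, 5.3], [-28.6, -3.6], [-29.4, 5.0]]
felt/boxC [[35.3, -67.6], [-30.5, -72.5]] [[34.6, 35.0], [-29.4, 40.7]]
knob [[4.3, -81.1]] [[0.55691906 0.01853011 0.072     ]]
col260 [267, 266, 267, 268, 267, 267, 269, 270, 367, 420, 480, 431, 395, 336, 255, 280, 282, 279, 282, 279] [372, 372, 366, 375, 397, 412, 431, 429, 426, 427, 435, 435, 435, 433, 433, 434]
box col [395, 401, 407, 415, 422, 427, 433, 438, 441, 447, 453, 448, 551, 585, 608, 620, 616, 619, 617, 617] [572, 557, 484, 388, 387, 386, 386, 386, 386, 386, 353, 276, 268, 268, 268, 266, 267]
```

```bash
python3 - <<'E'
from h import *
import pickle
s,im=pickle.load(open("w4.pkl","rb"))
f=lambda l,z:ray("wrist",np.array(l)*.64,z,s)
Rm=R.from_quat(s["eef_rot"]).as_matrix()
loc=lambda P:((P-s["position"])@Rm*1000)[:,:2].round(1).tolist()
print("bottom near",loc(f([[366,318],[390,318]],s["position"][2]-.0173)))
goal(s["position"]+[0,0,-.029],192.7)
E
```

```text
bottom near [[29.2, -7.9], [29.2, -0.1]]
shift [ 0.2 -0.3 29.1] turn [0.1 0.  0. ] q [ 0.05  0.48 -0.39  0.7   0.   -0.18] t 8.55
```

Emit:
{"method": "play_rows", "body": {"series": [[-2,0,14,0,0,0,0.1],[-2,0,28,0,0,0,0.1],[-2,0,28,0,0,0,0.1],[-2,0,28,0,0,0,0.1]]}}

```text
time: 9.05
position: [0.5448, 0.0986, 0.0555]
eef_rot: [-0.11, 0.994, 0.0, -0.001]
ft_force: [0.1, 0.4, -0.2]
grip_width: 0.0175
finger_force: 22.6
```

```bash
python3 - <<'E'
from h import *
import pickle
s=sense();im=grab_frame("wrist");pickle.dump((s,im),open("w5.pkl","wb"))
print(s["time"],s["position"],s["grip_width"],s["ft_force"])
cv2.imwrite("pics/w5.png",cv2.resize(im[130:300,140:400,::-1],(795,520)))
E
```

```text
9.05 [0.54477418 0.09862031 0.05545474] 0.017479064176718313 [ 0.1079552   0.41809622 -0.23096022]
```

View pics/w5.png

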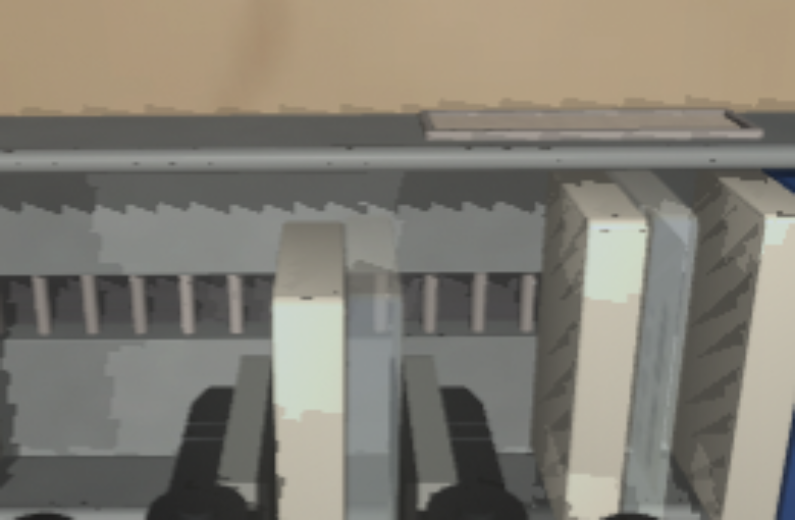

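The held box's near end shows its bottom edge at row 223 and its top edge at row 297. The near wall's inner rim is at row 170, and box c's near top edge is at row 218.

```bash
python3 - <<'E'
from h import *
import pickle
s,im=pickle.load(open("w5.pkl","rb"))
f=lambda l,z:ray("wrist",np.array(l)/3.058+[140,130],z,s)
Rm=R.from_quat(s["eef_rot"]).as_matrix(); z=s["position"][2]
loc=lambda P:((P-s["position"])@Rm*1000)[:,:2].round(1).tolist()
print("d bottom",loc(f([[312,223]],z-.0173)),"d top",loc(f([[308,297]],z+.0167)))
print("wall inner/outer top",loc(f([[200,170],[200,150]],.028)))
print("C top/bottom",loc(f([[618,218],[650,218]],.044)),loc(f([[560,180]],.010)))
print("C side face to d",loc(f([[586,218]],.044)))
E
```

```text
d bottom [[29.5, -4.0]] d top [[31.7, -3.7]]
wall inner/outer top [[35.5, -23.5], [39.1, -23.4]]
C top/bottom [[32.5, 44.7], [32.5, 49.8]] [[27.9, 43.1]]
C side face to d [[32.5, 39.6]]
```

Emit:
{"method": "play_rows", "body": {"series": [[0.7,0,5,0,0,0,0.1],[0.7,0,9,0,0,0,0.1],[0.7,0,12,0,0,0,0.1],[0.7,0,15,0,0,0,0.1],[0.7,0,15,0,0,0,0.1]]}}

```text
time: 9.72
position: [0.5441, 0.0983, 0.0405]
eef_rot: [-0.11, 0.994, 0.0, -0.001]
ft_force: [0.0, -0.3, -0.5]
grip_width: 0.0172
finger_force: 22.6
```

Below the rim with no contact. I'll lower it to the floor and release.

Emit:
{"method": "play_rows", "body": {"series": [[0,0,5,0,0,0,0.1],[0,0,9,0,0,0,0.1],[0,0,11,0,0,0,0.1],[0,0,12.5,0,0,0,0.1],[0,0,12.5,0,0,0,0.1]]}}

```text
time: 10.35
position: [0.5442, 0.0983, 0.0282]
eef_rot: [-0.11, 0.994, 0.0, -0.0]
ft_force: [-0.6, 0.3, -0.6]
grip_width: 0.017
finger_force: 22.6
```

Emit:
{"method": "play_rows", "body": {"series": [[0,0,0.9,0,0,0,0.1],[0,0,0.9,0,0,0,0.1],[0,0,0.9,0,0,0,0.35],[0,0,0.9,0,0,0,0.35],[0,0,0.9,0,0,0,0.35],[0,0,-15,0,0,0,0.35],[0,0,-45,0,0,0,0.35],[0,0,-80,0,0,0,0.35],[0,0,-120,0,0,0,0.35],[0,0,-120,0,0,0,0.35],[0,0,-120,0,0,0,0.35]]}}

```text
time: 11.72
position: [0.5443, 0.0982, 0.1486]
eef_rot: [-0.11, 0.994, 0.0, -0.0]
ft_force: [-0.2, 0.3, -0.7]
grip_width: 0.0299
finger_force: 0.0
```

```bash
python3 - <<'E'
from h import *
import pickle
s=sense();im=grab_frame("wrist");pickle.dump((s,im),open("w6.pkl","wb"))
print(s["time"],s["position"],s["grip_width"],s["ft_force"])
cv2.imwrite("pics/w6.png",cv2.resize(im[:,:,::-1],(800,600)))
E
```

```text
11.725 [0.54425435 0.09820628 0.14861731] 0.02994896900475933 [-0.18447234  0.28043282 -0.69545593]
```

View pics/w6.png

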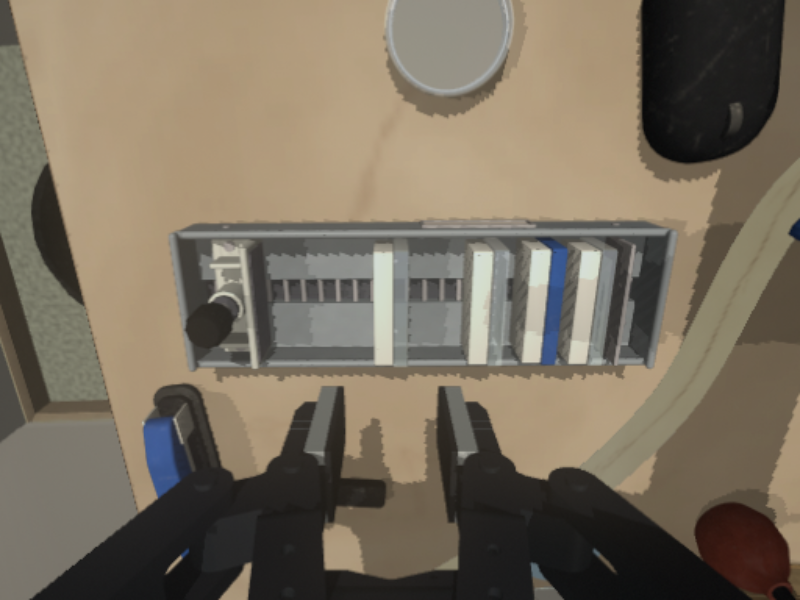

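Box d stands in the row, at columns 374–408 and parallel to the others. The knob's top disc is at about (207,327).

```bash
python3 - <<'E'
from h import *
import pickle
s,im=pickle.load(open("w6.pkl","rb"))
f=lambda l,z:ray("wrist",np.array(l)*.64,z,s)
k=f([[207,327]],.072)[0];print("knob",k)
C=f([[175,234],[672,232],[652,364],[194,366]],.033);c=C.mean(0);print(c,np.linalg.norm(np.roll(C,-1,0)-C,axis=1))
d=C[1]+C[2]-C[0]-C[3];print(np.degrees(np.arctan2(d[1],d[0]))-90)
yy=d/np.linalg.norm(d);print("y: knob,d,C,B,A,heel",((f([[408,300],[507,300],[562,300],[612,300]],.044)-c)@yy).round(4),(f([[374,300],[467,300],[523,300],[569,300],[622,300]],.044)-c)@yy,(k-c)@yy,"felt",(f([[257,300]],.044)-c)@yy)
goal([.5620,.0165,.10],192.7)
E
```

```text
knob [0.55992402 0.01652967 0.072     ]
[0.53900175 0.11476923 0.033     ] [0.25060291 0.0734265  0.25300768 0.07350854]
12.963888120983881
y: knob,d,C,B,A,heel [-0.0085  0.0414  0.0691  0.0944] [-0.02555279  0.02122751  0.04943     0.07263649  0.09943855] -0.10042922769650818 felt [-0.08445622]
shift [  0.  -83.7  47.8] turn [ 0.1 -0.1 -0. ] q [ 0.04  0.41 -0.32  0.84  0.   -0.18] t 11.775
```

Emit:
{"method": "play_rows", "body": {"newtons": 30, "series": [[1,-50,20,0,0,0,0.5],[1,-84,45,0,0,0,0.5],[1,-84,65,0,0,0,0.5],[1,-84,82,0,0,0,0.5],[1,-84,91,0,0,0,0.5],[1,-84,91,0,0,0,0.5],[1,-84,91,0,0,0,0.35],[1,-84,91,0,0,0,0.25],[1,-84,91,0,0,0,0.2],[1,-84,91,0,0,0,0.15],[1,-84,91,0,0,0,0.1],[1,-84,91,0,0,0,0.1],[1,-84,91,0,0,0,0.1],[1,-84,91,0,0,0,0.1]]}}

```text
time: 13.52
position: [0.5626, 0.0159, 0.0581]
eef_rot: [-0.11, 0.994, 0.0, 0.001]
ft_force: [0.3, -1.2, 6.3]
grip_width: 0.0168
finger_force: 29.2
```

Emit:
{"method": "play_rows", "body": {"series": [[0,0,-2,0,0,0,0.1],[0,0,-4,0,0,0,0.1],[0,0,-6,0,0,0,0.1],[0,0,-7.5,0,0,0,0.1],[0,0,-7.5,0,0,0,0.1],[0,0,-7.5,0,0,0,0.1]]}}

```text
time: 14.28
position: [0.5621, 0.0163, 0.0647]
eef_rot: [-0.11, 0.994, 0.001, 0.0]
ft_force: [4.5, 0.9, -5.0]
grip_width: 0.0168
finger_force: 29.4
```

Emit:
{"method": "play_rows", "body": {"series": [[-0.5,0,-0.8,0,0,0,0.1],[-0.5,0,-0.8,0,0,0,0.1],[-0.5,2,-0.8,0,0,0,0.1],[-0.5,5,-0.8,0,0,0,0.1],[-0.5,8,-0.8,0,0,0,0.1],[-0.5,11,-0.8,0,0,0,0.1],[-0.5,14,-0.8,0,0,0,0.1],[-0.5,14,-0.8,0,0,0,0.1]]}}

```text
time: 15.28
position: [0.559, 0.0304, 0.0655]
eef_rot: [-0.111, 0.994, 0.001, -0.0]
ft_force: [4.1, 1.5, -5.8]
grip_width: 0.0168
finger_force: 29.4
```

Emit:
{"method": "play_rows", "body": {"series": [[-0.5,3,0,0,0,0,0.1],[-1,6,0,0,0,0,0.1],[-1,9,0,0,0,0,0.1],[-1,12,0,0,0,0,0.1],[-1,15,0,0,0,0,0.1],[-1,18,0,0,0,0,0.1],[-1,21,0,0,0,0,0.1],[-1,24,0,0,0,0,0.1],[-1,27,0,0,0,0,0.1],[-1,30,0,0,0,0,0.1],[-1,33,0,0,0,0,0.1],[-1,36,0,0,0,0,0.1],[-1,38,0,0,0,0,0.1],[-1,40,0,0,0,0,0.1]]}}

```text
time: 17.02
position: [0.5505, 0.0692, 0.0652]
eef_rot: [-0.11, 0.994, 0.0, -0.001]
ft_force: [-5.1, -2.2, -5.7]
grip_width: 0.0165
finger_force: 29.4
```

Emit:
{"method": "play_rows", "body": {"series": [[0.5,1.5,0,0,0,0,0.1],[0.5,3,0,0,0,0,0.1],[0.5,4.5,0,0,0,0,0.1],[0.5,6,0,0,0,0,0.1],[0.5,7.5,0,0,0,0,0.1],[0.5,9,0,0,0,0,0.1],[0.5,10.5,0,0,0,0,0.1],[0.5,12,0,0,0,0,0.1],[0.5,13.5,0,0,0,0,0.1],[0.5,15,0,0,0,0,0.1],[0.5,16.5,0,0,0,0,0.1],[0.5,18,0,0,0,0,0.1],[0.5,19.5,0,0,0,0,0.1],[0.5,21,0,0,0,0,0.1],[0.5,22.5,0,0,0,0,0.1],[0.5,24,0,0,0,0,0.1],[0.5,25.5,0,0,0,0,0.1],[0.5,27,0,0,0,0,0.1],[0.5,28.5,0,0,0,0,0.1],[0.5,30,0,0,0,0,0.1]]}}

```text
time: 19.52
position: [0.5438, 0.0983, 0.0654]
eef_rot: [-0.11, 0.994, 0.0, -0.001]
ft_force: [-4.9, -2.2, -5.7]
grip_width: 0.0166
finger_force: 29.4
```

Emit:
{"method": "play_rows", "body": {"series": [[0.5,1.5,0,0,0,0,0.1],[0.5,3,0,0,0,0,0.1],[0.5,4.5,0,0,0,0,0.1],[0.5,6,0,0,0,0,0.1],[0.5,7.5,0,0,0,0,0.1],[0.5,9,0,0,0,0,0.1],[0.5,10.5,0,0,0,0,0.1],[0.5,12,0,0,0,0,0.1],[0.5,13.5,0,0,0,0,0.1],[0.5,15,0,0,0,0,0.1],[0.5,16.5,0,0,0,0,0.1],[0.5,18,0,0,0,0,0.1],[0.5,19,0,0,0,0,0.1],[0.5,20,0,0,0,0,0.1],[0.5,20,0,0,0,0,0.1]]}}

```text
time: 21.4
position: [0.5393, 0.1178, 0.0656]
eef_rot: [-0.11, 0.994, 0.0, -0.0]
ft_force: [-5.2, -2.6, -6.1]
grip_width: 0.0167
finger_force: 29.4
```

Emit:
{"method": "play_rows", "body": {"series": [[0.5,0.5,0,0,0,0,0.1],[0.5,1,0,0,0,0,0.1],[0.5,1.5,0,0,0,0,0.1],[0.5,2,0,0,0,0,0.1],[0.5,2.5,0,0,0,0,0.1],[0.5,3,0,0,0,0,0.1],[0.5,3.5,0,0,0,0,0.1],[0.5,4,0,0,0,0,0.1],[0.5,4.5,0,0,0,0,0.1],[0.5,5,0,0,0,0,0.1]]}}

```text
time: 22.65
position: [0.5381, 0.1225, 0.0657]
eef_rot: [-0.11, 0.994, 0.0, -0.0]
ft_force: [-2.3, -1.8, -6.0]
grip_width: 0.0167
finger_force: 29.4
```

Emit:
{"method": "play_rows", "body": {"series": [[0,0.5,0,0,0,0,0.1],[0,1,0,0,0,0,0.1],[0,1.5,0,0,0,0,0.1],[0,2,0,0,0,0,0.1],[0,2.5,0,0,0,0,0.1],[0,3,0,0,0,0,0.1]]}}

```text
time: 23.4
position: [0.5373, 0.1254, 0.0657]
eef_rot: [-0.11, 0.994, 0.0, -0.0]
ft_force: [-2.5, -1.3, -6.1]
grip_width: 0.0169
finger_force: 29.4
```

Emit:
{"method": "play_rows", "body": {"series": [[0,0.4,0,0,0,0,0.1],[0,0.8,0,0,0,0,0.1],[0,1.2,0,0,0,0,0.1],[0,1.6,0,0,0,0,0.1],[0,2,0,0,0,0,0.1]]}}

```text
time: 24.02
position: [0.5369, 0.1273, 0.0656]
eef_rot: [-0.11, 0.994, 0.0, -0.0]
ft_force: [-1.3, -2.3, -5.4]
grip_width: 0.0167
finger_force: 29.4
```

```bash
python3 - <<'E'
from h import *
s=sense();im=grab_frame("wrist")
yy=np.array([-.2215,.975,0]);print(s["time"],s["ft_force"]@yy,s["position"],(s["position"]-[.5621,.0163,0])@yy)
cv2.imwrite("pics/w7.png",cv2.resize(im[110:330,80:380,::-1],(800,587)))
E
```

```text
24.025 -1.982563603446659 [0.53685041 0.1273479  0.06562139] 0.11386448456396017
```

View pics/w7.png

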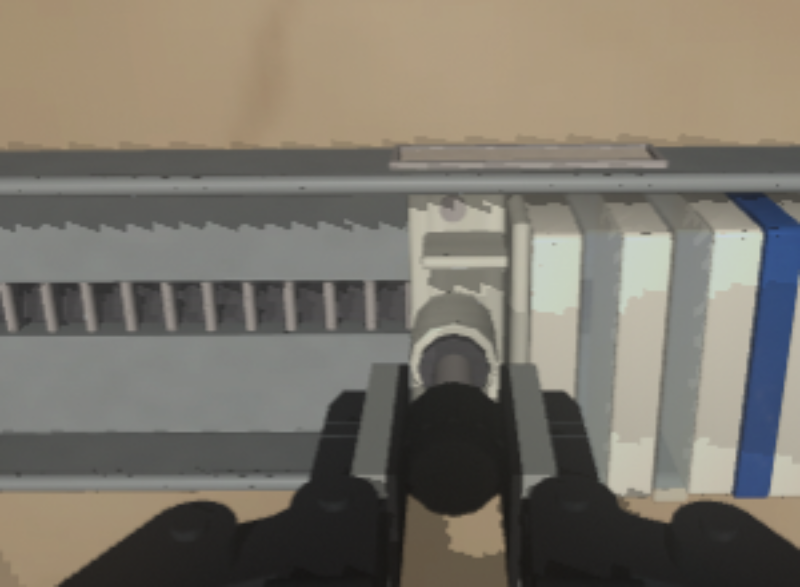

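The follower now pushes the contiguous row (d, c, b), all standing upright. I'll continue in small steps.

Emit:
{"method": "play_rows", "body": {"series": [[0,0.3,0,0,0,0,0.1],[0,0.6,0,0,0,0,0.1],[0,0.9,0,0,0,0,0.1],[0,0.9,0,0,0,0,0.1]]}}

```text
time: 24.58
position: [0.5367, 0.1283, 0.0656]
eef_rot: [-0.11, 0.994, 0.0, -0.0]
ft_force: [-0.9, -1.4, -5.9]
grip_width: 0.0168
finger_force: 29.4
```

Emit:
{"method": "play_rows", "body": {"series": [[0,0.3,0,0,0,0,0.1],[0,0.6,0,0,0,0,0.1],[0,0.6,0,0,0,0,0.1]]}}

```text
time: 24.95
position: [0.5365, 0.1288, 0.0656]
eef_rot: [-0.11, 0.994, 0.0, -0.0]
ft_force: [-1.3, -1.5, -5.9]
grip_width: 0.0165
finger_force: 29.4
```

Emit:
{"method": "play_rows", "body": {"series": [[0,0.3,0,0,0,0,0.1],[0,0.6,0,0,0,0,0.1],[0,0.6,0,0,0,0,0.1]]}}

```text
time: 25.32
position: [0.5364, 0.1293, 0.0656]
eef_rot: [-0.11, 0.994, 0.0, -0.0]
ft_force: [-0.9, -2.8, -5.2]
grip_width: 0.0166
finger_force: 29.4
```

Emit:
{"method": "play_rows", "body": {"series": [[0,0.3,0,0,0,0,0.1],[0,0.5,0,0,0,0,0.1],[0,0.5,0,0,0,0,0.1]]}}

```text
time: 25.7
position: [0.5364, 0.1294, 0.0656]
eef_rot: [-0.11, 0.994, -0.0, -0.0]
ft_force: [-0.1, -4.8, -5.7]
grip_width: 0.0167
finger_force: 29.4
```

Emit:
{"method": "play_rows", "body": {"series": [[0,0.25,0,0,0,0,0.1],[0,0.25,0,0,0,0,0.1]]}}

```text
time: 25.95
position: [0.5364, 0.1294, 0.0656]
eef_rot: [-0.11, 0.994, -0.0, -0.0]
ft_force: [-0.3, -6.0, -6.3]
grip_width: 0.0169
finger_force: 29.5
```

```bash
python3 - <<'E'
from h import *
s=sense()
yy=np.array([-.2215,.975,0]);print(s["time"],s["ft_force"]@yy,s["position"],(s["position"]-[.5621,.0163,0])@yy)
E
```

```text
25.95 -5.810261265780009 [0.53640355 0.12943536 0.06564575] 0.11599873723946007
```

Tight at about 5 N, with 116.0 mm of travel since the starting notch. The notch to use is at 110.0 mm, leaving about 6 mm free. I'll back off to it.

Emit:
{"method": "play_rows", "body": {"series": [[0,-0.7,0,0,0,0,0.1],[0,-1.7,0,0,0,0,0.1],[0,-2.7,0,0,0,0,0.1],[0,-3.7,0,0,0,0,0.1],[0,-4.7,0,0,0,0,0.1],[0,-5.7,0,0,0,0,0.1],[0,-6.3,0,0,0,0,0.1],[0,-6.3,0,0,0,0,0.1]]}}

```text
time: 26.95
position: [0.5376, 0.1239, 0.0656]
eef_rot: [-0.11, 0.994, 0.0, -0.0]
ft_force: [-1.1, 0.6, -5.2]
grip_width: 0.0167
finger_force: 29.5
```

```bash
python3 - <<'E'
from h import *
s=sense()
yy=np.array([-.2215,.975,0]);print(s["time"],s["ft_force"]@yy,s["position"],(s["position"]-[.5621,.0163,0])@yy)
E
```

```text
26.95 0.8709405522013116 [0.53759634 0.1238871  0.06561144] 0.11032498548501683
```

Emit:
{"method": "play_rows", "body": {"series": [[0,-0.3,1,0,0,0,0.1],[0,-0.3,2.5,0,0,0,0.1],[0,-0.3,4,0,0,0,0.1],[0,-0.3,5.5,0,0,0,0.1],[0,-0.3,7,0,0,0,0.1],[0,-0.3,7.8,0,0,0,0.1],[0,-0.3,7.8,0,0,0,0.1]]}}

```text
time: 27.82
position: [0.5379, 0.1232, 0.0582]
eef_rot: [-0.11, 0.994, -0.0, -0.0]
ft_force: [-0.6, -3.2, 1.3]
grip_width: 0.0168
finger_force: 30.2
```

Emit:
{"method": "play_rows", "body": {"series": [[0,0,0,0,0,0,0.2],[0,0,0,0,0,0,0.35],[0,0,0,0,0,0,0.4],[0,0,0,0,0,0,0.4],[0,0,-10,0,0,0,0.4],[0,0,-35,0,0,0,0.4],[0,0,-70,0,0,0,0.4],[0,0,-110,0,0,0,0.4],[0,0,-110,0,0,0,0.4],[0,0,-110,0,0,0,0.4]]}}

```text
time: 29.08
position: [0.5375, 0.1236, 0.1678]
eef_rot: [-0.11, 0.994, 0.0, -0.0]
ft_force: [0.2, -0.5, -0.2]
grip_width: 0.0344
finger_force: 0.0
```

```bash
python3 - <<'E'
from h import *
s=sense();im=grab_frame("wrist");print(s["time"],s["position"])
cv2.imwrite("pics/w8.png",cv2.resize(im[90:290,80:480,::-1],(800,400)))
E
```

```text
29.075 [0.53750016 0.12363612 0.16784629]
```

View pics/w8.png

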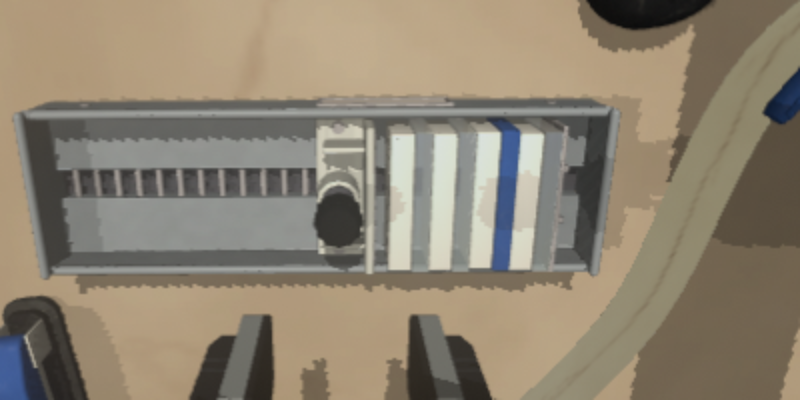

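The row stands tight against the heel plate with about 6 mm free ahead of the felt (columns 374–388), and the knob is down. I'll hand it in.

```bash
python3 -c "from cell import close_job; print(close_job())"
```

```text
the job is handed in; nothing more can be done
None
```

I filed the box and slid the follower up until the row went tight at about 5 N, then backed it off to the notch leaving about 6 mm free, let the plunger drop home there (judged from the knob's height and the last picture), and handed the job in at about 29 s.

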